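# Weigh the sample kit on the beam balance

### The job

Weigh the sample kit: set every kit item that is there (tape measure, timber blocks) in the blue pan of the beam balance, and add brass weights to the steel pan, and none to the blue one, until the beam floats level. The weights are in the wooden box under the blue touch-latch flap: press the flap at its steel disc until the latch lets go, keep your hand on it as it springs up so that it does not fly open, then swing it right back and leave it open.

Things in the scene. Friction and masses are not known exactly. Their poses are not given: they have to be found in the camera images.
- flap (a joint): hinge angle of the blue flap (185 x 156 x 8 mm, 0.16 kg) over the wooden weights box: 0 shut, top flush with the rim; -0.05 pressed right in (front edge 9 mm lower); grows as it opens; 1.85 right back at its stop. Above 0.4 nothing drives it: the stiff hinge holds it wherever it is left, 1 to 2 N at the front edge move it. Once released it does not latch again.
- latch_bolt (a joint): position of the touch latch's sliding bolt, m: 0 while the flap is held shut; 0.005 or more once the latch has let go (it stays so). Pressing the flap in with about 5 to 7 N draws it before the flap meets its stop at -0.05; as the hand then yields, a spring plunger drives the flap up to about 0.4 rad (front edge 70 mm up), violently if nothing rests on it.
- press_point (a point): centre of the steel disc (28 mm) on top of the flap, 155 mm from the hinge line, 30 mm behind the front edge: where to press; moves with the flap. Its x axis points from the front edge to the hinge, z out of the flap's upper face.
- flap_edge (a point): middle of the flap's front edge (half-way through its 8 mm thickness), 185 mm from the hinge line; moves with the flap. The steel latch tongue hangs 30 mm down from the flap's underside close behind this edge, 50 to 70 mm to the right of the middle (towards the box's -y); the rest of the underside is bare.
- flap_hinge (a point): middle of the flap's hinge line, along the far top edge of the box, 76 mm above the box's underside; fixed to the box, axes as the box's.
- weights_box: wooden box, 200 (x) x 172 (y) x 80 (z) mm, fixed; origin at the centre of its underside, x from its front (robot side) to its hinge. Walls 6 mm, rim 80 mm high (back 70); the floor under the five weights is 30 mm above the worktop; their hollow runs from x = -68 to 94 mm, 80 mm to either side. The latch lies in the front right corner.
- goods_pan (a point): centre of the upper face of the floor of the blue pan (the robot's left), 130 (x) x 176 (y) mm with a rim 5 mm high and 3 mm thick; about 95 mm above the worktop when level, 20 mm lower or higher at the stops. The pan stays level as it rises and sinks. Axes as the balance's, within the noise.
- weights_pan (a point): centre of the upper face of the floor of the bare steel pan (the robot's right), same size and behaviour as the blue one. The pans' centres are 250 mm apart along the balance's y.
- balance: grey foot of the beam balance, fixed to the worktop, 110 x 300 mm; origin at the centre of its underside, y from the steel pan to the blue pan, x away from the robot. A white scale plate with a red pointer stands between the pans, 111 mm high.
- beam (a joint): tilt of the balance beam, rad: 0 level, positive when the blue goods pan is up (weights too heavy), negative when it is down; stops at -0.16 and 0.16. About 0.16 rad per 150 g of difference, wherever the loads stand in the pans; settles in about 1 s.
- tape_measure: yellow tape measure to be weighed, 36 (x) x 82 (y) x 67 (z) mm, about 300 g, standing on its base; origin at the centre of its underside; case 34 mm thick, from 28 mm behind to 41 mm ahead of the origin along y; the steel hook sticks out at -y, at the bottom. May be absent.
- block_a: timber sample block to be weighed, 38 (x) x 110 (y) x 38 (z) mm, about 150 g; origin at the centre of its underside. May be absent.
- block_b: second timber sample block, like block_a. May be absent.
- weight_1: hexagonal brass weight, 28 mm across flats, 28 mm tall, 150 g; origin at the centre of its underside, z up through it; two of its flats face its own +y and -y.
- weight_2: hexagonal brass weight, 28 mm across flats, 28 mm tall, 150 g; origin at the centre of its underside, z up through it; two of its flats face its own +y and -y.
- weight_3: hexagonal brass weight, 28 mm across flats, 28 mm tall, 150 g; origin at the centre of its underside, z up through it; two of its flats face its own +y and -y.
- weight_4: hexagonal brass weight, 28 mm across flats, 28 mm tall, 150 g; origin at the centre of its underside, z up through it; two of its flats face its own +y and -y.
- weight_5: hexagonal brass weight, 28 mm across flats, 28 mm tall, 150 g; origin at the centre of its underside, z up through it; two of its flats face its own +y and -y.

How it is judged:
On the way, in this order (a step that is already met when the one before it is completed fails the run):
1. the flap has been pressed in until the latch has let go (value of joint latch_bolt above 0.005 m).
2. the flap has been swung right back (beyond 1.35 rad) (value of joint flap above 1.35 rad), for 0.2 s.
At the end, for the whole second after the job is handed in: Every kit item that is present rests in the blue pan, no weight is in the blue pan, at least one weight is in the steel pan, the beam is within 0.06 rad of level and still, all loose kit items and weights are at rest, and the flap stands open beyond 1.35 rad (x of tape_measure in the frame of goods_pan between -0.065 and 0.065 m and y of tape_measure in the frame of goods_pan between -0.09 and 0.09 m and z of tape_measure in the frame of goods_pan between -0.01 and 0.12 m and x of block_a in the frame of goods_pan between -0.065 and 0.065 m and y of block_a in the frame of goods_pan between -0.09 and 0.09 m and z of block_a in the frame of goods_pan between -0.01 and 0.12 m and x of block_b in the frame of goods_pan between -0.065 and 0.065 m and y of block_b in the frame of goods_pan between -0.09 and 0.09 m and z of block_b in the frame of goods_pan between -0.01 and 0.12 m and not (x of weight_1 in the frame of goods_pan between -0.065 and 0.065 m and y of weight_1 in the frame of goods_pan between -0.09 and 0.09 m and z of weight_1 in the frame of goods_pan between -0.01 and 0.12 m) and not (x of weight_2 in the frame of goods_pan between -0.065 and 0.065 m and y of weight_2 in the frame of goods_pan between -0.09 and 0.09 m and z of weight_2 in the frame of goods_pan between -0.01 and 0.12 m) and not (x of weight_3 in the frame of goods_pan between -0.065 and 0.065 m and y of weight_3 in the frame of goods_pan between -0.09 and 0.09 m and z of weight_3 in the frame of goods_pan between -0.01 and 0.12 m) and not (x of weight_4 in the frame of goods_pan between -0.065 and 0.065 m and y of weight_4 in the frame of goods_pan between -0.09 and 0.09 m and z of weight_4 in the frame of goods_pan between -0.01 and 0.12 m) and not (x of weight_5 in the frame of goods_pan between -0.065 and 0.065 m and y of weight_5 in the frame of goods_pan between -0.09 and 0.09 m and z of weight_5 in the frame of goods_pan between -0.01 and 0.12 m) and value of joint beam between -0.06 and 0.06 rad and velocity of joint beam between -0.05 and 0.05 rad/s and value of joint flap above 1.35 rad and linear speed of each of tape_measure, block_a, block_b, weight_1, weight_2, weight_3, weight_4, weight_5 below 0.03 m/s and ((x of weight_1 in the frame of weights_pan between -0.065 and 0.065 m and y of weight_1 in the frame of weights_pan between -0.09 and 0.09 m and z of weight_1 in the frame of weights_pan between -0.01 and 0.1 m) or (x of weight_2 in the frame of weights_pan between -0.065 and 0.065 m and y of weight_2 in the frame of weights_pan between -0.09 and 0.09 m and z of weight_2 in the frame of weights_pan between -0.01 and 0.1 m) or (x of weight_3 in the frame of weights_pan between -0.065 and 0.065 m and y of weight_3 in the frame of weights_pan between -0.09 and 0.09 m and z of weight_3 in the frame of weights_pan between -0.01 and 0.1 m) or (x of weight_4 in the frame of weights_pan between -0.065 and 0.065 m and y of weight_4 in the frame of weights_pan between -0.09 and 0.09 m and z of weight_4 in the frame of weights_pan between -0.01 and 0.1 m) or (x of weight_5 in the frame of weights_pan between -0.065 and 0.065 m and y of weight_5 in the frame of weights_pan between -0.09 and 0.09 m and z of weight_5 in the frame of weights_pan between -0.01 and 0.1 m))); the robot touches nothing.
It fails at once if the flap flies open: it turns faster than 2.5 rad/s (velocity of joint flap above 2.5 rad/s).
Of tape_measure, block_a, block_b only 2 to 3 are there at a start; the rules pass over those that are not, and their reading is None.
At some moment in a run one of tape_measure, block_a, block_b may be knocked a few centimetres aside while the robot is not near it.
Once in a run the grip may slacken for a moment while it holds something.
It also fails if it takes over 210 s, if anything falls off the work surface, if the arm or the gripper's body presses on something with over 40 N, if the wrist force passes 120 N, or if a joint passes its speed limit or range.

### The arm

A 6-joint arm with a two-finger parallel gripper is mounted at the origin on the work surface; the furniture and walls round the work are solid. World frame = base frame: x ahead of the robot, y to its left, z up, the work surface at z = 0. Lengths are in m, angles in rad, forces in N, time in s.
With the tool pointing down it reaches from about 0.3 to 0.85 m from the base axis. Payload 4.2 kg.
Tool frame: the origin (TCP) lies midway between the tips of the shut fingers; the grasp point (between the pads) lies 19 mm behind it; z points along the fingers, y is the line along which they close (so a half turn about z gives the same grasp; the last joint's range is limited). The gripper opens to 91 mm and grips with 3 to 60 N. Pads are 32 mm wide; open, the fingers measure 118 mm over their backs; the gripper's body (76 mm by 178 mm) begins 60 mm behind the grasp point.
Start: joints at [-1.227, 0.32, 1.565, -0, 1.257, -0.02], TCP at [0.205, -0.537, 0.214] pointing down, gripper open.
Joint ranges: [-3.11, 3.11], [-0.84, 2.01], [0.21, 2.61], [-1.34, 4.49], [0.05, 2.63], [-2.56, 2.56]. Speed limits (rad/s): [2.57, 2.57, 3.14, 3.14, 3.14, 3.14].

### API

Orientations are given as a unit quaternion [w, x, y, z].
In Python, from workcell import ctrl gives the robot as it stands. Calls block until the motion is done:
- ctrl.reach(position, orientation): joint-space move of the TCP to a pose.
- ctrl.move_straight(position, attitude=None, vel=0.15, until_force=None): straight line of the TCP; attitude=None keeps the orientation; vel is the mean speed in m/s. With until_force (N) it stops when the force on the tool has changed by that much, and returns True; else False.
- ctrl.movej(angles): joint-space move.
- ctrl.gripper_to(opening, strength=None): finger opening in m; strength is the grip in N (None keeps the last); returns when the fingers have stopped.
- ctrl.dwell(seconds).
- ctrl.solve_ik(position, orientation): joint angles nearest the present ones, or None.
- ctrl.get_image(name): name is "side" or "top"; returns the picture (420x560x3 uint8, blue, green, red); there is no depth.
- ctrl.camera_params(name): a dict with "vertical_fov" (degrees; the focal length in pixels is half the picture's height over the tangent of half this angle, whatever the lens; pixels are square), "cx", "cy" (the principal point, pixels), "dist" ([k1, k2, p1, p2, k3] as OpenCV has them; the pictures are not rectified), "pose" (4x4, takes a point from camera to world coordinates). Camera axes: x right, y down, z forward; pixel columns grow to the right and rows downward; lengths in m; the calibration is good to about 2 mm. A picture is of the moment at which its call begins. camera_params takes no time and is no camera call.
A pose or a line that the arm cannot do raises ctrl.PlanningError and nothing moves.
- ctrl.close_job(): hands the job in; it is judged then, once.
Readings, each from a call of its own:
- ctrl.read_time_s(): time.
- ctrl.read_joints(): joint angles.
- ctrl.read_joint_velocities(): joint speeds.
- ctrl.read_tau(): joint torques, N m.
- ctrl.read_eef_pos(): TCP position.
- ctrl.read_eef_rot(): TCP orientation.
- ctrl.read_contact_force(): force on the tool from outside, world axes, zero at the start.
- ctrl.read_ft_torque(): the same for the moment, N m.
- ctrl.read_grip_width(): finger opening in m.
- ctrl.read_grasp_force(): force on a finger pad.
Only numpy, scipy, OpenCV 4.12 (cv2) and the standard library are available. Lean on these libraries where they do the work, as an engineer would, in place of code of your own. Each camera call takes 0.05 s, during which the arm holds its last target. There are 200 camera calls.

## Working session

There is one attempt and no reset: what is moved stays moved. The work goes in short steps, each a Python script; the robot and the scene stay as the last script left them, time stands still between calls to the robot, and variables do not carry over. Pictures are saved under pics/ and viewed, at most 14 in all, crops included, and the job is handed in when it is done.

```bash
mkdir -p pics; ls
python3 - <<'E'
from workcell import ctrl
import cv2
for n in("top","side"):
    cv2.imwrite(f"pics/{n}0.png",ctrl.get_image(n)); print(n,ctrl.camera_params(n))
print(ctrl.read_eef_rot(),ctrl.read_time_s())
E
```

```text
pics
workcell.py
top {'vertical_fov': 50.83836259586866, 'cx': 277.41883012700197, 'cy': 211.13301306486676, 'dist': array([-0.0397804,  0.       ,  0.       ,  0.       ,  0.       ]), 'pose': array([[ 0.02805845, -0.98811941,  0.15110513,  0.3282846 ],
       [-0.9993837 , -0.03091971, -0.01661897, -0.10380959],
       [ 0.02109365, -0.1505457 , -0.98837799,  1.13971784],
       [ 0.        ,  0.        ,  0.        ,  1.        ]])}
side {'vertical_fov': 50.92499912006333, 'cx': 277.8836130599272, 'cy': 205.78020958655156, 'dist': array([-0.03109758,  0.        ,  0.        ,  0.        ,  0.        ]), 'pose': array([[-0.96979673, -0.15081417,  0.19170128,  0.24976234],
       [-0.2435945 ,  0.55859914, -0.7928611 ,  0.91381401],
       [ 0.01249051, -0.81561148, -0.57846512,  0.855626  ],
       [ 0.        ,  0.        ,  0.        ,  1.        ]])}
[-7.79525249e-04  9.83507293e-01  1.80866744e-01 -1.31009224e-04] 0.1
```

View pics/top0.png

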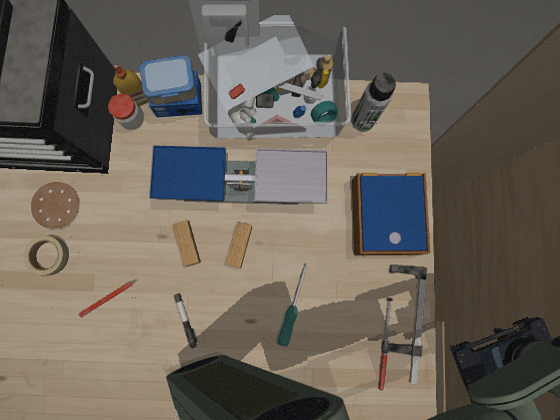

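View pics/side0.png

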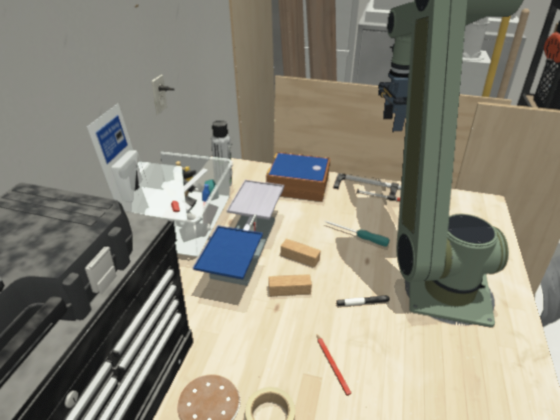

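```bash
cat > h.py <<'E'
from workcell import ctrl
import cv2, numpy as np
from scipy.spatial.transform import Rotation as R
def cam(n):
    p=ctrl.camera_params(n); f=210/np.tan(np.radians(p["vertical_fov"]/2))
    return np.array([[f,0,p["cx"]],[0,f,p["cy"]],[0,0,1.]]),p["dist"],p["pose"]
def w(n,px,z):
    "pixels -> world points on plane z"
    K,d,T=cam(n); u=cv2.undistortPoints(np.float64(px).reshape(-1,1,2),K,d).reshape(-1,2)
    r=np.c_[u,np.ones(len(u))]@T[:3,:3].T; o=T[:3,3]
    return o+r*((z-o[2])/r[:,2])[:,None]
def px(n,P):
    K,d,T=cam(n); Ti=np.linalg.inv(T)
    return cv2.projectPoints(np.float64(P).reshape(-1,1,3),cv2.Rodrigues(Ti[:3,:3])[0],Ti[:3,3],K,d)[0].reshape(-1,2)
def rects(n,mask,z,amin=60):
    "min-area rectangles (world, plane z) of the mask's blobs: centre, long, short, yaw of long side, area"
    out=[]
    for c in cv2.findContours(mask,cv2.RETR_EXTERNAL,cv2.CHAIN_APPROX_NONE)[0]:
        if cv2.contourArea(c)<amin: continue
        P=w(n,c,z)[:,:2]*1000
        (cx,cy),(a,b),t=cv2.minAreaRect(P.astype(np.float32))
        if a<b: a,b,t=b,a,t+90
        out.append((round(cx/1000,4),round(cy/1000,4),round(a),round(b),round((t+90)%180-90,1),cv2.boundingRect(c)))
    return out
def hsv(im,lo,hi): return cv2.inRange(cv2.cvtColor(im,cv2.COLOR_BGR2HSV),np.array(lo),np.array(hi))
def down(yaw):
    "tool down, finger closing line (tool y) along world direction yaw (mod pi)"
    return (R.from_euler('z',yaw-np.pi/2)*R.from_quat([1,0,0,0])).as_quat()[[3,0,1,2]]
E
python3 - <<'E'
from h import *
im=cv2.imread("pics/top0.png"); H=cv2.cvtColor(im,cv2.COLOR_BGR2HSV)
for n,p in dict(flap=(380,200),disc=(395,238),bpan=(190,175),span=(290,175),rim=(380,173),blk=(186,243),blk2=(238,244),table=(150,250),blkedge=(192,262)).items(): print(n,H[p[1],p[0]])
b=hsv(im,(100,120,40),(125,255,255)); 
print("z.08",rects("top",b,.08,500)); print("z.1",rects("top",b,.1,500))
d=hsv(im,(0,0,120),(180,90,255)); m=np.zeros_like(d); m[220:252,375:415]=255
print("disc",rects("top",d&m,.08,20))
m=np.zeros_like(d); m[140:212,250:335]=255
print("steel",rects("top",hsv(im,(110,0,100),(180,60,255))&m,.1,500))
m=np.zeros_like(d); m[215:275,165:260]=255
for s in (110,125,140): print("blk",rects("top",hsv(im,(5,s,60),(25,255,255))&m,.038))
E
```

```text
flap [106 183 114]
disc [146  13 152]
bpan [108 191 107]
span [141  12 152]
rim [ 17  60 161]
blk [ 16 111 151]
blk2 [ 17 110 157]
table [ 17  59 165]
blkedge [ 16 119 150]
z.08 [(0.4955, -0.404, 183, 157, 2.0, (360, 176, 67, 75)), (0.5796, 0.1009, 178, 133, -89.7, (150, 146, 76, 54)), (0.7915, 0.1479, 133, 130, 5.9, (149, 65, 53, 52))]
z.1 [(0.4923, -0.3983, 180, 154, 2.0, (360, 176, 67, 75)), (0.5749, 0.0971, 175, 131, -89.7, (150, 146, 76, 54)), (0.7827, 0.1431, 131, 128, 5.9, (149, 65, 53, 52))]
disc [(0.4346, -0.4075, 27, 27, -88.4, (389, 232, 12, 12))]
steel [(0.5759, -0.146, 186, 129, -89.7, (250, 149, 78, 54))]
blk [(0.4107, -0.028, 107, 38, -13.2, (226, 222, 26, 46)), (0.41, 0.1032, 109, 40, 19.0, (173, 221, 27, 45))]
blk []
blk []
```

Run:
```python
from h import *
q=down(np.pi/2)
ctrl.gripper_to(0.0)
ctrl.reach([.4346,-.4075,.13],q)
print(ctrl.move_straight([.4346,-.4075,.088],vel=.08,until_force=8),ctrl.read_contact_force())
for z in np.arange(.084,.064,-.002):
    s=ctrl.move_straight([.4346,-.4075,z],vel=.02)
    f=ctrl.read_contact_force(); print(round(z,3),ctrl.read_eef_pos()[2].round(4),f.round(1))
    if f[2]>14: break
```

```text
False [-0.43353928 -0.35444    -0.35881688]
0.084 0.0841 [ 0.4 -0.4 -0.2]
0.082 0.0819 [0.3 0.7 0.4]
0.08 0.0803 [-1.1 -0.7  2.2]
0.078 0.0784 [-0.2  0.5  4.9]
0.076 0.0765 [-0.2  0.6  4.9]
0.074 0.0745 [-1.4 -0.9  5. ]
0.072 0.0731 [-1.6  1.2  9.5]
0.07 0.0728 [-3.7  2.4 16.9]
```

Run:
```python
from h import *
x0,z0=.4346,.071
for z in np.arange(.076,.172,.008):
    ctrl.move_straight([.4346+.02*(z-.07)/.1,-.4075,z],vel=.03); print(round(z,3),ctrl.read_contact_force().round(1)[2],end="; ")
cv2.imwrite("pics/side1.png",ctrl.get_image("side")); print(ctrl.read_time_s())
# IK feasibility for the poke
for tilt in (15,30,45):
  for az in (2,-15,-30,-40):
    a,t=np.radians(az),np.radians(tilt)
    zt=np.array([np.cos(t)*np.cos(a),np.cos(t)*np.sin(a),-np.sin(t)])
    r=[]
    for s in (1,-1):
      y=s*np.array([-np.sin(a),np.cos(a),0]); M=np.c_[np.cross(y,zt),y,zt]
      qq=R.from_matrix(M).as_quat()[[3,0,1,2]]
      r.append([ctrl.solve_ik(p,qq) is not None for p in ([.36,-.41,.13],[.44,-.40,.115],[.52,-.40,.2],[.59,-.4,.23])])
    print(tilt,az,r)
```

```text
0.076 4.7; 0.084 3.7; 0.092 4.3; 0.1 4.6; 0.108 4.1; 0.116 3.7; 0.124 3.1; 0.132 2.6; 0.14 3.0; 0.148 -0.1; 0.156 -0.6; 0.164 0.2; 10.3917
15 2 [[True, True, True, True], [True, True, True, True]]
15 -15 [[True, True, True, True], [True, True, True, True]]
15 -30 [[False, True, True, True], [False, True, True, True]]
15 -40 [[False, False, True, True], [False, False, True, True]]
30 2 [[True, True, True, False], [True, True, True, True]]
30 -15 [[True, True, True, True], [True, True, True, True]]
30 -30 [[True, True, True, True], [True, True, True, True]]
30 -40 [[True, True, True, True], [True, True, True, True]]
45 2 [[True, False, False, False], [True, True, True, True]]
45 -15 [[False, True, False, False], [True, True, True, True]]
45 -30 [[True, True, False, True], [True, True, True, True]]
45 -40 [[True, True, True, True], [True, True, True, True]]
```

View pics/side1.png

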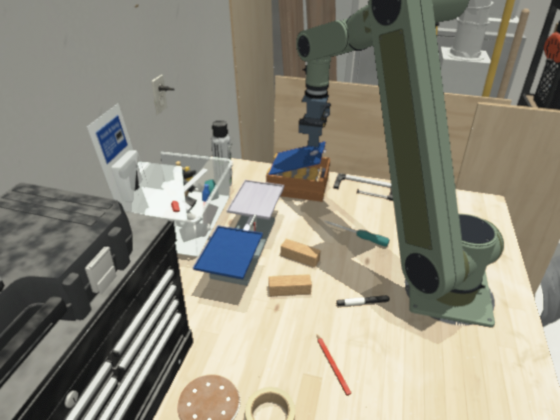

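Run:
```python
from h import *
a,t=np.radians(2),np.radians(25)
zt=np.array([np.cos(t)*np.cos(a),np.cos(t)*np.sin(a),-np.sin(t)]); y=-np.array([-np.sin(a),np.cos(a),0])
q=R.from_matrix(np.c_[np.cross(y,zt),y,zt]).as_quat()[[3,0,1,2]]
p=ctrl.read_eef_pos(); ctrl.move_straight([p[0]-.05,p[1],.26])
ctrl.reach([.33,-.405,.2],q)
ctrl.move_straight([.345,-.405,.112],vel=.1)
ok=ctrl.move_straight([.435,-.403,.112],vel=.08,until_force=8); print("hit",ok,ctrl.read_eef_pos())
if not ok:
    for th in np.arange(.4,1.71,.1):
        C=np.array([.588,.076])+.15*np.array([-np.cos(th),np.sin(th)])-.004*np.array([np.sin(th),np.cos(th)])
        ctrl.move_straight([C[0]-.0068,-.401,C[1]-.0145],vel=.1)
        print(round(th,1),ctrl.read_contact_force().round(1),end=";")
cv2.imwrite("pics/side2.png",ctrl.get_image("side")); print(ctrl.read_time_s())
```

```text
hit False [ 0.43469344 -0.40314465  0.11193833]
0.4 [-0.4 -0.7  0.6];0.5 [0.2 0.4 0.5];0.6 [-0.2  0.4 -0.4];0.7 [0.2 0.4 0. ];0.8 [-0.4 -0.  -0.3];0.9 [ 0.4 -1.2 -0.1];1.0 [-0.6 -0.3  0.5];1.1 [ 1.1 -0.8  0.3];1.2 [ 0.7 -0.1  1. ];1.3 [-0.4  0.2  0.1];1.4 [-0.8 -0.7  0.6];1.5 [ 1.4 -0.6  0.9];1.6 [ 0.3 -1.  -0.2];1.7 [ 0.3 -0.5  0.1];19.2667
```

View pics/side2.png

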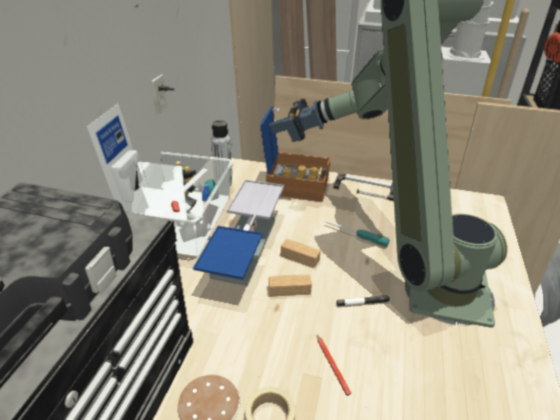

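Run:
```python
from h import *
p=ctrl.read_eef_pos(); ctrl.move_straight([.42,-.4,.28],vel=.2)
ctrl.movej([-1.227,.32,1.565,0,1.257,-.02])
ctrl.gripper_to(.06)
im=ctrl.get_image("top"); cv2.imwrite("pics/top2.png",im)
c=im[150:270,330:450]; cv2.imwrite("pics/top2c.png",cv2.resize(c,None,fx=5,fy=5,interpolation=cv2.INTER_CUBIC))
m=np.zeros(im.shape[:2],np.uint8); m[215:285,150:280]=255
print("blk",rects("top",hsv(im,(5,100,60),(25,255,255))&m,.038)); print(ctrl.read_time_s())
```

```text
blk [(0.4106, -0.028, 108, 39, -13.1, (226, 222, 26, 46)), (0.4103, 0.1031, 110, 41, 18.8, (173, 220, 27, 46))]
22.65
```

View pics/top2c.png

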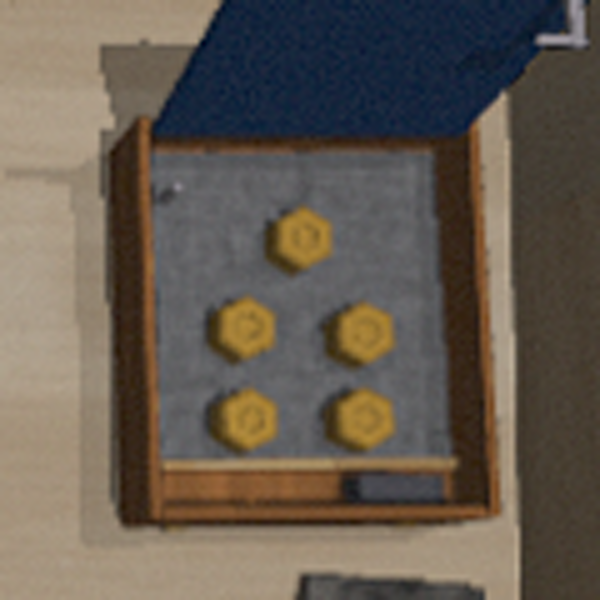

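View pics/top2.png

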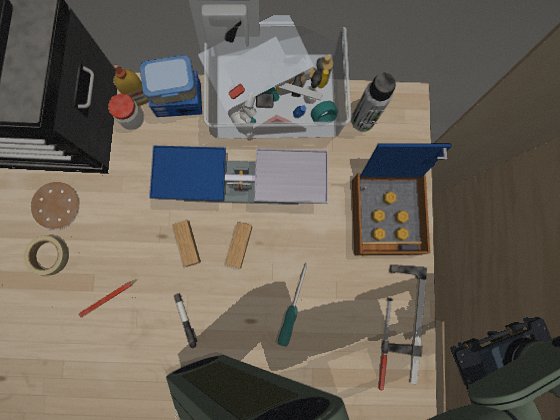

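```bash
cat >> h.py <<'E'
def pick(x,y,yaw,z,opening,F=30,zt=.2):
    q=down(yaw); ctrl.gripper_to(opening)
    ctrl.reach([x,y,zt],q); ctrl.move_straight([x,y,z],vel=.15)
    ctrl.gripper_to(0.0,F); ctrl.move_straight([x,y,zt],vel=.15)
    print("picked",ctrl.read_grip_width(),ctrl.read_grasp_force())
def place(x,y,yaw,z,opening,zt=.2):
    q=down(yaw); ctrl.reach([x,y,zt],q); print("before place",ctrl.read_grip_width(),ctrl.read_grasp_force())
    ctrl.move_straight([x,y,z+.05],vel=.15)
    hit=ctrl.move_straight([x,y,z],vel=.05,until_force=5); print("hit",hit,ctrl.read_eef_pos()[2])
    ctrl.gripper_to(opening); ctrl.move_straight([x,y,zt],vel=.15); print("t",ctrl.read_time_s())
E
python3 - <<'E'
from h import *
P=w("top",[[390.6,197.6],[379.4,215.4],[379.6,233.4]],.058); print(P)
print([ (t,px("top",[.588-.185*np.cos(t),-.4,.076+.185*np.sin(t)]).round()) for t in (1.4,1.6,1.8)])
x,y,_=P[1]
pick(x,y,np.pi/2+.035,.035,.046)
place(.575,-.185,np.pi/2,.079,.046)
im=ctrl.get_image("top"); cv2.imwrite("pics/top3.png",im)
E
```

```text
[[ 0.53687373 -0.40491854  0.058     ]
 [ 0.49085967 -0.37623828  0.058     ]
 [ 0.44583615 -0.37645109  0.058     ]]
[(1.4, array([[415., 171.]])), (1.6, array([[415., 153.]])), (1.8, array([[413., 137.]]))]
picked 0.028115653336347038 29.99892331659794
before place 0.02785108885859526 29.9988931696862
hit True 0.08060373369172404
t 31.075
```

Run:
```python
from h import *
pick(.537,-.405,np.pi/2+.035,.035,.046)
place(.575,-.115,np.pi/2,.059+.02,.046)
ctrl.reach([.35,-.3,.3],down(np.pi/2))
im=ctrl.get_image("top"); cv2.imwrite("pics/top4.png",im)
m=np.zeros(im.shape[:2],np.uint8); m[215:300,130:300]=255
print("blk",rects("top",hsv(im,(5,100,60),(25,255,255))&m,.038)); print(ctrl.read_time_s())
```

```text
picked 0.027624928945858714 29.99972762132529
before place 0.027305294150078336 29.999657442094758
hit True 0.08057896308542956
t 39.25
blk [(0.3781, 0.1032, 110, 41, 18.6, (172, 233, 28, 46)), (0.4102, -0.0278, 109, 38, -13.1, (226, 222, 26, 46))]
40.475
```

View pics/top4.png

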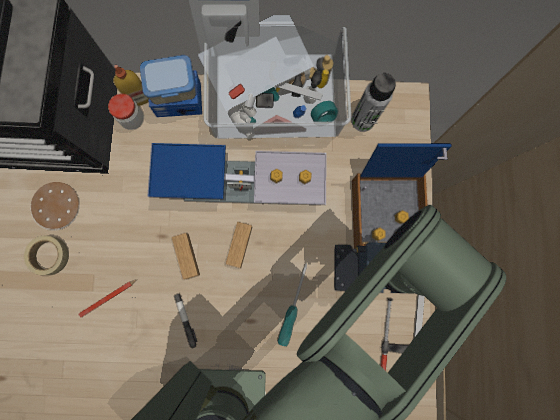

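Run:
```python
from h import *
r=np.radians
pick(.378,.1032,r(108.6),.012,.065,35,.22)
place(.575,.138,r(90),.12,.058,.24)
im=ctrl.get_image("top")
ctrl.reach([.40,-.1,.3],down(r(90)))
im=ctrl.get_image("top"); cv2.imwrite("pics/top5.png",im)
ctrl.gripper_to(.065)
ctrl.reach([.35,-.3,.3],down(r(90)))
im=ctrl.get_image("top"); cv2.imwrite("pics/top5.png",im)
m=np.zeros(im.shape[:2],np.uint8); m[212:300,130:300]=255
b=rects("top",hsv(im,(5,100,60),(25,255,255))&m,.038); print(b)
m[:]=0; m[130:210,140:240]=255
print("on pan",rects("top",hsv(im,(5,80,60),(25,255,255))&m,.148))
if len(b)==1 and abs(b[0][2]-110)<6:
    x,y,_,_,a,_=b[0]
    pick(x,y,r(a+90),.012,.065,35,.22)
    place(.575,.056,r(90),.1,.056,.24)
    ctrl.reach([.35,-.3,.3],down(r(90))); ctrl.dwell(1.5)
    for n in("top","side"): cv2.imwrite(f"pics/{n}6.png",ctrl.get_image(n))
print(ctrl.read_time_s())
```

```text
picked 0.03821650385433302 34.99968409538269
before place 0.037872715941431205 34.999714493751526
hit False 0.12036011411864228
t 50.1417
[(0.4101, -0.0278, 109, 38, -13.2, (226, 222, 26, 46))]
on pan [(0.5752, 0.1338, 114, 44, 0.2, (157, 143, 22, 49))]
picked 0.037722986666493215 34.999714493751526
before place 0.037756100230740185 34.99961256980896
hit False 0.10030701351597456
t 61.7917
64.9583
```

```bash
python3 -c "
import cv2
cv2.imwrite('pics/side6c.png',cv2.resize(cv2.imread('pics/side6.png')[140:320,150:350],None,fx=3,fy=3))"
```

```text
(no output)
```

View pics/top6.png

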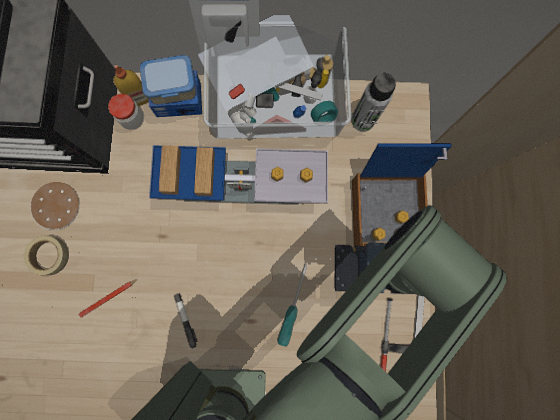

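View pics/side6c.png

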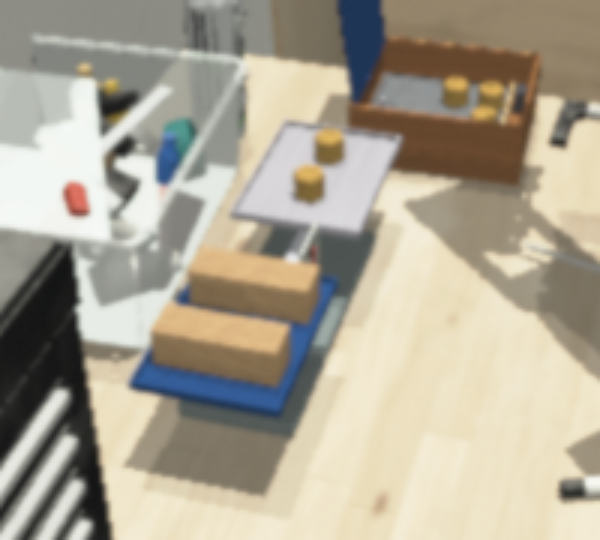

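Run:
```python
import cv2,numpy as np
from h import px
g=lambda f:cv2.imread(f"pics/{f}.png").astype(np.uint8)
# side view: shift of steel-pan front edge/corner patch and blue pan front edge patch vs level start picture
for name,(x0,y0,x1,y1) in dict(steel_low=(224,196,262,222),steel_right=(262,180,290,206),blue_low=(190,252,250,284)).items():
    a=g("side0")[y0:y1,x0:x1]
    for f in ("side6","side2"):
        r=cv2.matchTemplate(g(f)[y0-12:y1+12,x0-12:x1+12],a,cv2.TM_CCOEFF_NORMED); _,v,_,l=cv2.minMaxLoc(r)
        print(name,f,round(v,3),l[0]-12,l[1]-12)
for n,y in(("blue",.098),("steel",-.15)): print(n,[(z,px("side",[.51,y,z]).round(1).tolist()) for z in(.08,.0875,.095,.1025,.11)])
```

```text
steel_low side6 0.759 0 1
steel_low side2 1.0 0 0
steel_right side6 0.958 1 0
steel_right side2 0.98 0 0
blue_low side6 0.755 -1 1
blue_low side2 1.0 0 0
blue [(0.08, [[253.5, 258.8]]), (0.0875, [[253.5, 256.6]]), (0.095, [[253.4, 254.4]]), (0.1025, [[253.3, 252.2]]), (0.11, [[253.3, 250.0]])]
steel [(0.08, [[276.9, 205.5]]), (0.0875, [[276.9, 203.5]]), (0.095, [[277.0, 201.4]]), (0.1025, [[277.0, 199.4]]), (0.11, [[277.0, 197.3]])]
```

Run:
```python
import cv2
g=lambda f:cv2.resize(cv2.imread(f"pics/{f}.png"),None,fx=8,fy=8,interpolation=cv2.INTER_CUBIC)
A,B=g("side0"),g("side6")
for name,(x0,y0,x1,y1) in dict(steel_rc=(266,178,290,196),steel_back=(240,176,272,190),blue_rc=(246,228,272,250),blue_lc=(190,246,212,268),blue_low=(212,262,246,284),scale_ref=(300,160,330,190)).items():
    a=A[y0*8:y1*8,x0*8:x1*8]; r=cv2.matchTemplate(B[y0*8-48:y1*8+48,x0*8-48:x1*8+48],a,cv2.TM_CCOEFF_NORMED); _,v,_,l=cv2.minMaxLoc(r)
    print(name,round(v,3),l[0]/8-6,l[1]/8-6)
```

```text
steel_rc 0.997 0.0 0.125
steel_back 0.693 -0.25 -0.875
blue_rc 0.765 -1.375 5.375
blue_lc 0.81 -1.0 0.75
blue_low 0.631 1.25 1.375
scale_ref 0.459 -0.125 2.375
```

```bash
python3 -c "
from workcell import ctrl
print(ctrl.close_job(), ctrl.read_time_s())"
```

```text
the job is handed in; nothing more can be done
the job is handed in; nothing more can be done
```

I handed the job in at about 65 s: both timber blocks are in the blue pan and two brass weights are in the steel pan. The steel pan sits within about 0.5 mm of its level height in the side view, the flap is open at about 1.7 rad, and I saw no tape measure in any picture; the hand-in returned no verdict.

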